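Close the sample can and take the dust cover off its lid

ROBOT

A 6-joint arm with a two-finger parallel gripper is mounted at the origin on the work surface. World frame = base frame: x ahead of the robot, y to its left, z up, the work surface at z = 0. Lengths are in m, angles in rad, forces in N, time in s.
With the tool pointing down it reaches from about 0.325 to 0.775 m from the base axis. Payload 5.5 kg.
Tool frame: the origin (TCP) lies where the fingers leave the gripper's body, on its centre line; the fingertips stand 80 mm ahead of it and the grasp point (between the pads) lies 61 mm ahead of it (bot.nose_length is the distance from the TCP to the fingertips, in m); z points along the fingers, y is the line along which they close (so a half turn about z gives the same grasp; the last joint's range is limited). The gripper opens to 88 mm and grips with 3 to 60 N. Pads are 20 mm wide; open, the fingers measure 115 mm over their backs; the gripper's body (75 mm by 178 mm) begins 61 mm behind the grasp point.
Start: joints at [-1.24, 0.091, 1.231, -0, 1.82, -0.057], TCP at [0.227, -0.555, 0.303] pointing down, gripper open.
Joint ranges: [-2.87, 2.87], [-0.86, 2.18], [0.17, 2.46], [-1.51, 4.65], [0.06, 2.69], [-2.65, 2.65]. Speed limits (rad/s): [2.57, 2.57, 3.01, 3.14, 3.14, 3.14].

INTERFACE

Orientations are given as a unit quaternion [x, y, z, w].
In Python, from station import bot gives the robot as it stands. The module is installed in compiled form; this text tells all that it offers.
- The arm moves only by the tool apply_moves, never from a script. Its argument "plan" is a list of rows, each a list of 7 numbers: the closure, from -1 (fully open) to 1 (shut), so that 0 is half open, then the shift along the tool's x, y, z each as a share of 0.05 m, from -1 to 1, then the turn, a rotation vector about the tool's x, y, z each as a share of 0.08 rad, from -1 to 1. In form: [[jaw, x, y, z, ax, ay, az], ...]. A call has 1 to 12 rows; each row shifts and turns the commanded pose from where the row before left it, along the tool's axes as they then stand; what a row does not reach is not made up. A row lasts 1/8 s, in which the tool goes at most 62.5 mm and 10.7 degrees, less where a joint would pass 70% of its speed; a pose out of reach is approached as far as the arm can. A call with a number of a shift or a turn outside -1 to 1 is refused whole. A call with a gripper value outside its range is refused whole. The fingers move at their own pace and stop on an object; "newtons" is the grip in N (left out, the last holds). Time passes only in rows, so rows that do not move let the fingers close. It gives the time, the measured TCP pose, the force, the opening and the grip force at its end, in the units of the state.
- bot.get_state(): the state, without advancing time (a new reading comes with each control period).
- bot.capture(name): name is "side" or "top"; returns a dict with "pixels" (420x560x3 uint8, red, green, blue), "range_z" (420x560 float32, m along the optical axis (not along the pixel's ray), 0 where there is no reading), "fx", "fy", "cx", "cy" (pixels), "extrinsics" (4x4, takes a point from camera to world coordinates). Camera axes: x right, y down, z forward; pixel columns grow to the right and rows downward; lengths in m; the calibration is good to about 2 mm. A picture is of the moment at which its call begins.
- bot.job_done(): hands the job in; it is judged then, once.
The state is a dict: "time": time; "joint_pos": joint angles; "joint_velocities": joint speeds; "joint_efforts": joint torques, N m; "ee_pos": TCP position; "tool_rot": TCP orientation; "contact_force": force on the tool from outside, world axes, zero at the start; "torque": the same for the moment, N m; "gripper_width": finger opening in m; "grip_force": force on a finger pad.
Only numpy, scipy, OpenCV 4.12 (cv2) and the standard library are available. Lean on these libraries where they do the work, as an engineer would, in place of code of your own. Each camera call takes 0.05 s, during which the arm holds its last target. There are 200 camera calls.

TASK

The brass sample lid stands on the bench with its aluminium dust cover nested over it: carry the two together, by the steel stem that sticks up through the cover's collar, and lower them gently onto the one open brass can that the lid fits, until the lid is fully home. Let go, then take the cover alone by its collar and lift it straight up, leaving the lid sitting undisturbed on the can. Finish while still holding the cover level in the gripper, about 10 cm straight above where it sat, and do not disturb the other things on the bench.

Things in the scene. Friction and masses are not known exactly. Their poses are not given: they have to be found in the camera images.
- knob (a point): Upright steel stem of the inner lid, 16 mm in diameter, on the lid's axis; this point is the middle of its exposed part: stem top 13 mm above, top of the cover's collar 14 mm below, underside of the lid's flange 52 mm below (so 52 mm above the can's rim when the lid is home), plug foot 62 mm below. Lifting the stem carries lid and cover together. z up.
- collar (a point): Collar of the dust cover: upright tube 46 mm outside, 30 mm bore, 28 mm high, on the cover's axis; this point is its centre (14 mm from either end). The top of the cover's disc is 14 mm below. The lid's stem passes freely through it and stands 27 mm out of it; nested, this point is 28 mm below knob. z up.
- can_a_rim (a point): Can A: round open-topped brass can, outer diameter 54 mm, bore 46 mm, 60 mm high, bolted upright to the bench by a foot flange of 70 mm diameter; this point is the centre of its mouth, level with the rim, z up
- can_b_rim (a point): Can B: round open-topped brass can, outer diameter 74 mm, bore 66 mm, 70 mm high, bolted upright to the bench by a foot flange of 90 mm diameter; this point is the centre of its mouth, level with the rim, z up
- can_c_rim (a point): Can C: round open-topped brass can, outer diameter 100 mm, bore 90 mm, 80 mm high, bolted upright to the bench by a foot flange of 116 mm diameter; this point is the centre of its mouth, level with the rim, z up
- lid: Inner brass lid, loose, about 0.2 kg: flange 80 mm in diameter, 5 mm thick, over a plug 62 mm in diameter and 10 mm deep, its foot tapered to 52 mm, that enters the bore of the can it fits; the flange then lies on the rim. Origin: centre of the plug's foot, 62 mm below knob, z up.
- cover: Aluminium dust cover, loose, about 0.14 kg, merely resting on the lid with up to 2.5 mm side play: disc 91 mm in diameter, 5 mm thick, with the collar on top and a skirt of 85 mm bore hanging 9 mm down around the lid's flange. Origin: centre of the disc's underside, 19 mm below collar, z up.
- meter: hand-held multimeter lying flat, 150 x 75 x 38 mm high; loose bystander, to be left alone; origin on its underside
- driver: screwdriver, 150 mm long; loose bystander, to be left alone; origin on its underside
- wrench: open-ended wrench, 140 mm long; loose bystander, to be left alone; origin on its underside
- tape: roll of copper tape lying flat, 72 mm across, 19 mm high; loose bystander, to be left alone; origin on its underside
- jar: small closed jar, 40 mm across, 45 mm high; loose bystander, to be left alone; origin on its underside
- adaptor: small turned brass adaptor, 40 mm across, 38 mm high; loose bystander, to be left alone; origin on its underside
- tray: open two-compartment parts tray, 90 x 70 x 25 mm high; loose bystander, to be left alone; origin on its underside
Things that resemble listed ones, but are neither listed nor needed, are in the scene too. Of the things like the cover, leave any that is green; of the rest the smaller one is meant.

How it is judged:
By the outcome, as a careful person would: the job done as asked, in the order asked, and still so for the second after the job is handed in, while the arm keeps its last pose, push and grip.
It also fails if it takes over 48 s, if anything falls off the work surface, if the arm or the gripper's body presses on something with over 40 N, if the wrist force passes 120 N, or if a joint passes its speed limit or range.

## Working session

There is one attempt and no reset: what is moved stays moved. The work goes in short steps, Python scripts to look and compute and a tool call to move; the robot and the scene stay as the last step left them, time stands still between calls to the robot, and variables do not carry over. Pictures are saved under pics/ and viewed, at most 10 in all, crops included, and the job is handed in when it is done.

Besides the shell and the picture viewer there is one more tool, called after "Emit:" by a JSON object that holds its "fn" and its "kwargs", one argument or row to a line. apply_moves: Moves the arm, as the interface text tells. Its arguments: {"type":"object","properties":{"plan":{"type":"array","items":{"type":"array","items":{"type":"number","minimum":-1,"maximum":1}}},"newtons":{"type":"number"}},"required":["plan"]}

```bash
mkdir -p pics; python3 - <<'E'
from station import bot
import cv2,numpy as np
for n in("side","top"):
    c=bot.capture(n); cv2.imwrite(f"pics/{n}0.png",c["pixels"][:,:,::-1]); np.savez(f"{n}0.npz",**c)
    print(n,c["fx"],c["cx"],c["cy"],np.round(c["extrinsics"],3).tolist(),(c["range_z"]>0).mean())
print(bot.get_state())
E
```

```text
side 404.04344846125474 281.18759862148283 204.55410454971675 [[-0.819, -0.376, 0.433, 0.076], [-0.574, 0.545, -0.611, 0.606], [-0.006, -0.749, -0.662, 0.726], [0.0, 0.0, 0.0, 1.0]] 0.9960204081632653
top 430.9989641014879 277.26905448558153 200.79780196550018 [[0.005, -0.988, 0.152, 0.365], [-1.0, -0.003, 0.012, -0.03], [-0.011, -0.152, -0.988, 1.059], [0.0, 0.0, 0.0, 1.0]] 0.9959353741496598
{'time': 0.1, 'joint_pos': array([-1.23971060e+00,  9.18026070e-02,  1.23177793e+00,  7.51019610e-06,
        1.81979142e+00, -5.67076468e-02]), 'joint_velocities': array([-0.00033555, -0.00087285, -0.00445518, -0.0003795 , -0.00032935,
       -0.00088168]), 'joint_efforts': array([ 3.79919147e-03, -4.47855127e+01, -4.07571709e+01,  7.00367871e-02,
        2.84000445e-02, -9.91363254e-05]), 'ee_pos': array([ 0.22684315, -0.55533066,  0.30160138]), 'tool_rot': array([ 9.81260291e-01,  1.92684844e-01, -1.18061882e-04, -8.81789345e-04]), 'contact_force': array([-0.47523566,  0.08073061, -0.60464563]), 'torque': array([-0.01635691,  0.01191109, -0.00329491]), 'grip_force': 0.0, 'gripper_width': 0.08776873646475733}
```

View pics/top0.png

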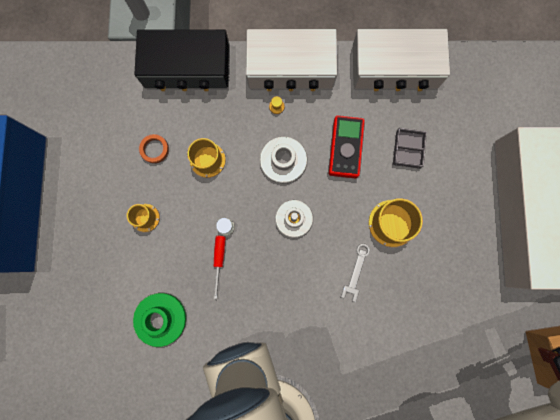

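View pics/side0.png

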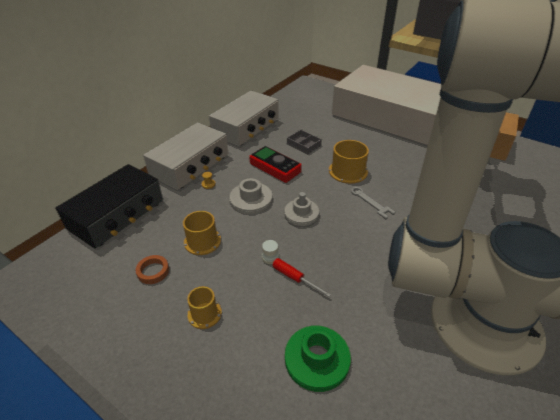

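The top view shows the plain white cover with the stem at (294,218), a larger decoy at (283,159) and a green one at (160,320). Can A is at (142,217), can B at (206,157) and can C at (397,222). The 62 mm plug fits B's 66 mm bore.

```bash
cat > h.py <<'E'
import numpy as np,cv2
def pts(c):
    v,u=np.mgrid[0:420,0:560]; z=c["range_z"].astype(float)
    P=np.stack([(u-c["cx"])/c["fx"]*z,(v-c["cy"])/c["fy"]*z,z,np.ones_like(z)],-1)@c["extrinsics"].T
    return P[...,:3]
def ring(P,ctr,rad,z0,z1):
    m=(np.hypot(P[...,0]-ctr[0],P[...,1]-ctr[1])<rad)&(P[...,2]>z0)&(P[...,2]<z1)
    return P[m]
def circ(q):  # min enclosing circle, mm
    if len(q)<3: return None
    (x,y),r=cv2.minEnclosingCircle((q[:,:2]*1000).astype(np.float32))
    return np.round([x,y,r,q[:,2].mean()*1000,len(q)],1)
E
python3 - <<'E'
import numpy as np,cv2
from h import *
t=np.load("top0.npz");s=np.load("side0.npz")
Pt,Ps=pts(t),pts(s)
for n,P in(("top",Pt),("side",Ps)):
    print(n,"bench z",np.median(P[250:300,250:330,2]) if n=="top" else np.median(P[230:250,340:380,2]))
for nm,(u,v) in dict(cover=(294,218),B=(206,157),big=(283,159)).items():
    c=Pt[v,u,:2];print(nm,Pt[v,u])
    for n,P in(("top",Pt),("side",Ps)):
        q=ring(P,c,.07,.008,.12)
        print(n,"hist z mm",np.histogram(q[:,2]*1000,bins=range(8,100,4))[0])
        for b in((10,24),(42,54),(60,66),(66,80)): print(b,circ(ring(P,c,.06,b[0]/1e3,b[1]/1e3)))
# everything higher than 60mm
m=((Pt[...,2]>.06)*255).astype(np.uint8)
n,l,st,ce=cv2.connectedComponentsWithStats(m)
for i in range(1,n):
    if st[i,4]>15: print(st[i],np.round(ce[i]),Pt[l==i,2].max().round(3))
# ray-based refinement: outline ellipses -> plane
def onplane(c,u,v,z):
    E=c["extrinsics"];d=E[:3,:3]@[(u-c["cx"])/c["fx"],(v-c["cy"])/c["fy"],1];return (E[:3,3]+d*(z-E[2,3])/d[2]).round(4)
print(onplane(t,294,219,.02),onplane(t,205.5,157,.07))
E
python3 - <<'E'
import cv2
a=cv2.imread("pics/top0.png")[120:250,170:330];b=cv2.imread("pics/side0.png")[170:270,170:330]
cv2.imwrite("pics/crop0.png",cv2.vconcat([cv2.resize(x,None,fx=2.5,fy=2.5,interpolation=cv2.INTER_CUBIC) for x in(a,b)]))
E
```

```text
top bench z 0.00097407895679269
side bench z 0.0004826326114495405
cover [ 0.47637419 -0.05693094  0.07572315]
top hist z mm [  0  27 225 538  64   2   7   3  11  57 107  10   0   0   4   2  15  21
   0   0   0   0]
(10, 24) [483.  -57.9  45.2  20.7 790. ]
(42, 54) [483.3 -57.6  23.   48.7 179. ]
(60, 66) None
(66, 80) [482.8 -57.2   8.1  75.5  41. ]
side hist z mm [ 30  45 138 283  23  22  21  29  25  67  53  10   8   8   8   6  20   6
   0   0   0   0]
(10, 24) [481.9 -56.   46.4  19.6 481. ]
(42, 54) [481.1 -56.7  24.1  47.4 141. ]
(60, 66) [480.7 -54.8   7.8  62.2   9. ]
(66, 80) [480.7 -56.8   8.8  72.9  39. ]
B [0.63766988 0.16215077 0.0067952 ]
top hist z mm [221  25  30  33  20  28  31  31  24  30  34  30  28  28  37 103  56   1
   0   0   0   0]
(10, 24) [631.3 158.8  43.3  14.9 153. ]
(42, 54) [630.8 157.8  36.2  48.3  93. ]
(60, 66) [629.9 158.1  35.8  63.2  42. ]
(66, 80) [631.6 159.2  37.4  70.7 183. ]
side hist z mm [ 56  52  49  61  58  65  65  60  75  72  68  63  76  79  77 126  23   0
   0   0   0   0]
(10, 24) [628.5 163.2  40.1  17.3 187. ]
(42, 54) [630.  160.3  3
[... 440 characters left out ...]
   0   0
   0   0   0   0]
(10, 24) [634.1 -31.2  59.6  18.6 569. ]
(42, 54) [629.  -29.5  30.2  48.7 154. ]
(60, 66) None
(66, 80) None
[ 134   28   94   59 4796] [181.  55.] 1.059
[ 246   29   92   58 4761] [291.  55.] 1.059
[ 356   29   94   57 4860] [402.  55.] 1.059
[   0  115   36  158 4414] [ 14. 190.] 1.059
[ 505  127   55  162 7890] [535. 205.] 1.059
[188 138  31  31 228] [203. 153.] 1.059
[377 198  46  44 493] [401. 219.] 1.059
[129 204  17   5  26] [137. 205.] 0.064
[142 213   8  13  20] [146. 219.] 0.064
[291 212   8   8  43] [294. 216.] 1.059
[ 495  331   65   89 1680] [546. 383.] 1.059
[ 186  342  108   78 5439] [242. 386.] 1.059
[ 0.4803 -0.0584  0.02  ] [0.6213 0.1518 0.07  ]
```

View pics/crop0.png

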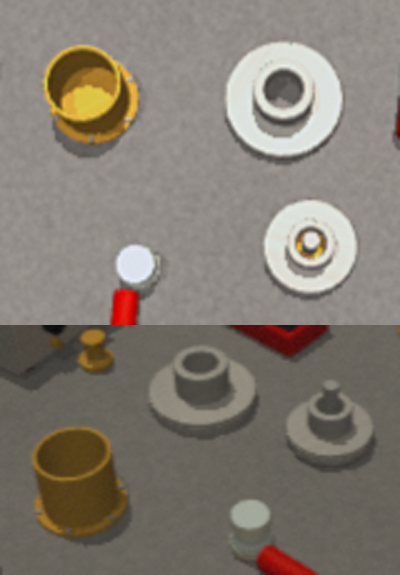

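The crop confirms the stemmed small cover (stem near x 0.482, y −0.057). Can B is near (0.631, 0.160). Moving above the stem.

Emit:
{"fn": "apply_moves", "kwargs": {
  "plan": [
    [-1,0.4,-0.35,0,0,0,0],
    [-1,0.77,-0.66,0,0,0,0],
    [-1,0.77,-0.66,0,0,0,0],
    [-1,0.77,-0.66,0,0,0,0],
    [-1,0.77,-0.66,0,0,0,0],
    [-1,0.77,-0.66,0,0,0,0],
    [-1,0.77,-0.66,0,0,0,0],
    [-1,0.77,-0.66,0,0,0,0],
    [-1,0.77,-0.66,0,0,0,0],
    [-1,0.77,-0.66,0,0,0,0],
    [-1,0.77,-0.66,0,0,0,0],
    [-1,0.37,-0.31,0,0,0,0]
  ],
  "newtons": 20
}}

```text
time: 1.6
ee_pos: [0.4822, -0.0569, 0.302]
tool_rot: [0.981, 0.194, -0.0, -0.0]
contact_force: [-1.0, -0.1, 0.2]
gripper_width: 0.088
grip_force: 0.0
```

```bash
cat > go.py <<'E'
import sys,numpy as np
from station import bot
from scipy.spatial.transform import Rotation as R
def to(p,yawonly=None):
    s=bot.get_state();r=R.from_quat(s["tool_rot"])
    print("t",round(s["time"],2),"pos",s["ee_pos"].round(4),"z",r.as_matrix()[:,2].round(4),"F",s["contact_force"].round(1),"w",round(s["gripper_width"],4),"g",round(s["grip_force"],1))
    print("yaw x",r.as_matrix()[:,0].round(4),"units",(r.inv().apply(np.array(p)-s["ee_pos"])/.05).round(3))
if __name__=="__main__": to([float(a) for a in sys.argv[1:4]])
E
python3 go.py .482 -.057 .131
```

```text
t 1.6 pos [ 0.4822 -0.0569  0.302 ] z [-9.e-04  6.e-04 -1.e+00] F [-1.  -0.1  0.2] w 0.088 g 0.0
yaw x [ 9.247e-01  3.806e-01 -6.000e-04] units [-3.000e-03  3.000e-03  3.421e+00]
```

Emit:
{"fn": "apply_moves", "kwargs": {
  "plan": [
    [-1,0,0,0.4,0,0,0],
    [-1,0,0,0.7,0,0,0],
    [-1,0,0,0.8,0,0,0],
    [-1,0,0,0.7,0,0,0],
    [-1,0,0,0.5,0,0,0],
    [-1,0,0,0.28,0,0,0],
    [-1,0,0,0,0,0,0],
    [0.3,0,0,0,0,0,0],
    [0.6,0,0,0,0,0,0],
    [0.7,0,0,0,0,0,0],
    [1,0,0,0,0,0,0],
    [1,0,0,0,0,0,0]
  ],
  "newtons": 30
}}

```text
time: 3.1
ee_pos: [0.4817, -0.0593, 0.1337]
tool_rot: [0.981, 0.193, 0.0, 0.0]
contact_force: [-0.3, 0.4, -0.0]
gripper_width: 0.0408
grip_force: 0.0
```

Emit:
{"fn": "apply_moves", "kwargs": {
  "plan": [
    [1,0,0,0,0,0,0],
    [1,0,0,0,0,0,0],
    [1,0,0,0,0,0,0],
    [1,0,0,0,0,0,0]
  ]
}}

```text
time: 3.6
ee_pos: [0.4815, -0.0591, 0.1334]
tool_rot: [0.981, 0.193, -0.0, -0.0]
contact_force: [-0.7, 1.4, -0.5]
gripper_width: 0.0156
grip_force: 29.9
```

```bash
python3 go.py .631 .160 .26
```

```text
t 3.6 pos [ 0.4815 -0.0591  0.1334] z [-5.e-04  4.e-04 -1.e+00] F [-0.7  1.4 -0.5] w 0.0156 g 29.9
yaw x [ 9.257e-01  3.783e-01 -3.000e-04] units [ 4.424 -2.927 -2.531]
```

Emit:
{"fn": "apply_moves", "kwargs": {
  "plan": [
    [1,0,0,-0.15,0,0,0],
    [1,0,0,-0.35,0,0,0],
    [1,0,0,-0.55,0,0,0],
    [1,0,0,-0.6,0,0,0],
    [1,0,0,-0.5,0,0,0],
    [1,0,0,-0.25,0,0,0],
    [1,0,0,-0.1,0,0,0],
    [1,0,0,0,0,0,0]
  ]
}}

```text
time: 4.6
ee_pos: [0.4816, -0.0593, 0.2582]
tool_rot: [0.981, 0.193, -0.0, -0.0]
contact_force: [0.3, 0.7, -4.8]
gripper_width: 0.0152
grip_force: 29.9
```

Emit:
{"fn": "apply_moves", "kwargs": {
  "plan": [
    [1,0.15,-0.1,0,0,0,0],
    [1,0.3,-0.2,0,0,0,0],
    [1,0.45,-0.3,0,0,0,0],
    [1,0.55,-0.36,0,0,0,0],
    [1,0.55,-0.36,0,0,0,0],
    [1,0.55,-0.36,0,0,0,0],
    [1,0.55,-0.36,0,0,0,0],
    [1,0.5,-0.34,0,0,0,0],
    [1,0.4,-0.27,0,0,0,0],
    [1,0.25,-0.17,0,0,0,0],
    [1,0.15,-0.1,0,0,0,0],
    [1,0,0,0,0,0,0]
  ]
}}

```text
time: 6.1
ee_pos: [0.6302, 0.1594, 0.2582]
tool_rot: [0.981, 0.193, -0.0, 0.0]
contact_force: [-1.0, 0.1, -3.9]
gripper_width: 0.0155
grip_force: 29.9
```

Emit:
{"fn": "apply_moves", "kwargs": {
  "plan": [
    [1,0,0,0,0,0,0],
    [1,0,0,0,0,0,0],
    [1,0,0,0,0,0,0]
  ]
}}

```text
time: 6.48
ee_pos: [0.63, 0.1586, 0.2589]
tool_rot: [0.981, 0.192, 0.0, 0.0]
contact_force: [0.4, -0.2, -4.4]
gripper_width: 0.0151
grip_force: 29.9
```

```bash
python3 go.py .631 .160 .203; python3 - <<'E'
from station import bot
import cv2,numpy as np
from h import *
P={}
for n in("side","top"):
    c=bot.capture(n); cv2.imwrite(f"pics/{n}1.png",c["pixels"][:,:,::-1]); np.savez(f"{n}1.npz",**c)
    P=pts(c);ce=bot.get_state()["ee_pos"];z=ce[2]
    for a,b,t in((z-.125,z-.107,"disc"),(z-.09,z-.079,"collartop"),(.066,.08,"canrim")):
        print(n,t,circ(ring(P,ce[:2],.06,a,b)))
    q=ring(P,ce[:2],.06,.05,.25); print(np.histogram(q[:,2]*1000,bins=range(50,252,4))[0])
E
```

```text
t 6.47 pos [0.63   0.1586 0.2589] z [ 3.e-04  1.e-04 -1.e+00] F [ 0.4 -0.2 -4.4] w 0.0151 g 29.9
yaw x [9.260e-01 3.776e-01 3.000e-04] units [ 0.028 -0.018  1.118]
side disc [630.8 160.4  46.5 145.4 685. ]
side collartop [630.3 159.5  24.  173.3 143. ]
side canrim [630.8 159.6  37.9  69.7 158. ]
[ 76  59  83  71  82  76   0   0   0   0   0   0   0   0   0   0   0   0
   0   0   7  51  58 146 417  29  31  35  37  42  69  58   4  26  22  29
  27  25  27  20  21  21  16  19  20  13  12   9   5   2]
top disc [631.  158.2  45.4 146.7 440. ]
top collartop [628.3 156.5  21.8 174.9  13. ]
top canrim [619.2 132.9  22.   70.3  42. ]
[ 11   7   8   6  20  21   1   0   0   0   0   0   0   0   0   0   0   0
   0   0   2   8  11 104 298  24   2   1   3   3   2   9   1   0   0   0
   0   0   0   0   1   1   1   2   1   0   0   3   0   0]
```

View pics/side1.png

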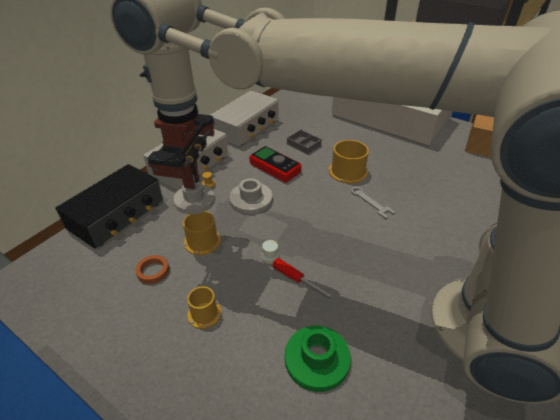

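The side view shows the stack held level above can B, around (200,195). It is within about 1 mm of the can's axis, so I'm lowering it.

Emit:
{"fn": "apply_moves", "kwargs": {
  "plan": [
    [1,0.01,-0.015,0.15,0,0,0],
    [1,0,0,0.3,0,0,0],
    [1,0,0,0.3,0,0,0],
    [1,0,0,0.2,0,0,0],
    [1,0,0,0.1,0,0,0],
    [1,0,0,0.04,0,0,0],
    [1,0,0,0.03,0,0,0],
    [1,0,0,0.03,0,0,0],
    [1,0,0,0,0,0,0]
  ]
}}

```text
time: 7.7
ee_pos: [0.6303, 0.16, 0.2013]
tool_rot: [0.981, 0.193, 0.0, -0.0]
contact_force: [0.0, -0.1, -4.6]
gripper_width: 0.0151
grip_force: 29.9
```

```bash
python3 go.py .631 .160 .1934
```

```text
t 7.7 pos [0.6303 0.16   0.2013] z [ 2.e-04  1.e-04 -1.e+00] F [ 0.  -0.1 -4.6] w 0.0151 g 29.9
yaw x [9.258e-01 3.781e-01 2.000e-04] units [0.012 0.004 0.158]
```

Emit:
{"fn": "apply_moves", "kwargs": {
  "plan": [
    [1,0,0,0.03,0,0,0],
    [1,0,0,0.03,0,0,0],
    [1,0,0,0.03,0,0,0],
    [1,0,0,0.02,0,0,0],
    [1,0,0,0,0,0,0]
  ]
}}

```text
time: 8.32
ee_pos: [0.6303, 0.1599, 0.1955]
tool_rot: [0.981, 0.193, -0.0, 0.0]
contact_force: [1.4, -1.1, -4.0]
gripper_width: 0.0151
grip_force: 29.9
```

Emit:
{"fn": "apply_moves", "kwargs": {
  "plan": [
    [1,0,0,0.02,0,0,0],
    [1,0,0,0.01,0,0,0],
    [1,0,0,0.01,0,0,0],
    [1,0,0,0,0,0,0],
    [1,0,0,0,0,0,0]
  ]
}}

```text
time: 8.95
ee_pos: [0.6303, 0.16, 0.1936]
tool_rot: [0.981, 0.193, 0.0, 0.0]
contact_force: [-0.6, -0.5, -2.9]
gripper_width: 0.0156
grip_force: 29.9
```

Emit:
{"fn": "apply_moves", "kwargs": {
  "plan": [
    [1,0,0,0.01,0,0,0],
    [1,0,0,0.01,0,0,0],
    [1,0,0,0,0,0,0],
    [1,0,0,0,0,0,0]
  ]
}}

```text
time: 9.45
ee_pos: [0.6304, 0.1601, 0.1935]
tool_rot: [0.981, 0.193, 0.0, -0.0]
contact_force: [-3.0, -0.0, 2.7]
gripper_width: 0.0152
grip_force: 29.9
```

Contact came at the expected home height: the force rose about 7 N at TCP z 0.1935. Releasing and checking.

Emit:
{"fn": "apply_moves", "kwargs": {
  "plan": [
    [1,0,0,0.01,0,0,0],
    [1,0,0,0,0,0,0],
    [0.6,0,0,0,0,0,0],
    [0.4,0,0,0,0,0,0],
    [0,0,0,0,0,0,0],
    [-0.5,0,0,0,0,0,0],
    [-1,0,0,0,0,0,0],
    [-1,0,0,0,0,0,0],
    [-1,0,0,0,0,0,0],
    [-1,0,0,0,0,0,0]
  ]
}}

```text
time: 10.7
ee_pos: [0.6303, 0.16, 0.1922]
tool_rot: [0.981, 0.193, 0.0, -0.0]
contact_force: [-0.5, 0.1, -0.3]
gripper_width: 0.0831
grip_force: 0.0
```

```bash
python3 go.py .631 .160 .164; python3 - <<'E'
from station import bot
import cv2,numpy as np
from h import *
for n in("side","top"):
    c=bot.capture(n); np.savez(f"{n}2.npz",**c)
    if n=="side": cv2.imwrite("pics/side2.png",cv2.resize(c["pixels"][110:270,120:300,::-1],None,fx=3,fy=3,interpolation=cv2.INTER_CUBIC))
    P=pts(c);q=ring(P,(.631,.16),.05,.05,.16); print(n,np.histogram(q[:,2]*1000,bins=range(60,140,2))[0])
    for a,b,t in((.076,.086,"disc"),(.103,.113,"collartop"),(.115,.137,"stem")): 
        q=ring(P,(.631,.16),.05 if t=="disc" else .03,a,b);print(n,t,circ(q))
        if t=="disc":
            A=np.c_[q[:,:2]-[.631,.16],np.ones(len(q))];m=abs(q[:,2]-np.median(q[:,2]))<.003
            print("plane tilt",np.linalg.lstsq(A[m],q[m,2],rcond=None)[0].round(4))
E
```

```text
t 10.7 pos [0.6303 0.16   0.1922] z [ 1.e-04  0.e+00 -1.e+00] F [-0.5  0.1 -0.3] w 0.0831 g 0.0
yaw x [9.258e-01 3.781e-01 1.000e-04] units [0.013 0.005 0.564]
side [  0   0   2   9  20  25  23  22  34 112 241  88  10   9  11  18   8  11
  11  15  14  19  14  33  40  18   6  18  14  16  13  20  13  12  16  14
  19  23  20]
side disc [629.7 160.8  45.7  80.7 485. ]
plane tilt [ 0.0026 -0.0018  0.0809]
side collartop [631.5 159.8  23.8 107.9 118. ]
side stem [629.9 159.9   9.  127.7  68. ]
top [  0   0   1   1   4   2   8  11  13  75 150 130  24   0   1   0   2   1
   1   2   0   0   3   8  17  10   4   1   3   2   1   4   2   1   2   1
   1   1   2]
top disc [632.  159.1  45.1  81.3 392. ]
plane tilt [0.0007 0.0011 0.0815]
top collartop [633.  159.2  22.5 108.9  38. ]
top stem None
```

View pics/side2.png

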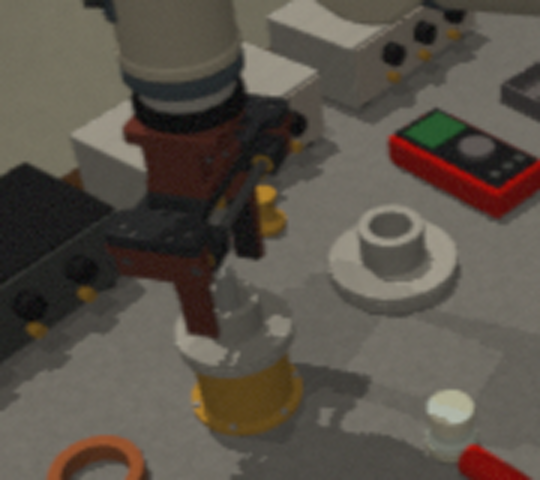

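The side crop shows the stack seated level on can B, with the disc top about 80 mm up. Now taking the collar.

Emit:
{"fn": "apply_moves", "kwargs": {
  "plan": [
    [-1,0.015,0.01,0.05,0,0,0],
    [-1,0,0,0.15,0,0,0],
    [-1,0,0,0.15,0,0,0],
    [-1,0,0,0.1,0,0,0],
    [-1,0,0,0.06,0,0,0],
    [-1,0,0,0.03,0,0,0],
    [-1,0,0,0,0,0,0],
    [-1,0,0,0,0,0,0]
  ],
  "newtons": 12
}}

```text
time: 11.8
ee_pos: [0.6313, 0.1598, 0.1655]
tool_rot: [0.981, 0.193, 0.0, -0.0]
contact_force: [-0.3, 0.5, -0.3]
gripper_width: 0.0875
grip_force: 0.0
```

```bash
python3 go.py .631 .160 .164
```

```text
t 11.8 pos [0.6313 0.1598 0.1655] z [ 5.e-04  1.e-04 -1.e+00] F [-0.3  0.5 -0.3] w 0.0875 g 0.0
yaw x [9.257e-01 3.782e-01 5.000e-04] units [-0.004 -0.006  0.03 ]
```

Emit:
{"fn": "apply_moves", "kwargs": {
  "plan": [
    [-0.5,0,0,0.02,0,0,0],
    [-0.3,0,0,0,0,0,0],
    [-0.2,0,0,0,0,0,0],
    [-0.15,0,0,0,0,0,0],
    [-0.1,0,0,0,0,0,0],
    [-0.07,0,0,0,0,0,0],
    [-0.04,0,0,0,0,0,0],
    [0,0,0,0,0,0,0],
    [0.1,0,0,0,0,0,0],
    [0.3,0,0,0,0,0,0],
    [0.3,0,0,0,0,0,0]
  ],
  "newtons": 12
}}

```text
time: 13.18
ee_pos: [0.6312, 0.1599, 0.1641]
tool_rot: [0.981, 0.193, -0.0, -0.0]
contact_force: [0.2, 1.2, -0.2]
gripper_width: 0.0458
grip_force: 12.0
```

```bash
python3 go.py .631 .160 .264
```

```text
t 13.18 pos [0.6312 0.1599 0.1641] z [-1.e-04  1.e-04 -1.e+00] F [ 0.2  1.2 -0.2] w 0.0458 g 12.0
yaw x [ 9.257e-01  3.782e-01 -1.000e-04] units [-0.002 -0.004 -1.998]
```

Gripped at 45.8 mm, so it is on the collar. Lifting slowly through the skirt's nesting, then on to 10 cm.

Emit:
{"fn": "apply_moves", "kwargs": {
  "plan": [
    [0.3,0,0,-0.03,0,0,0],
    [0.3,0,0,-0.03,0,0,0],
    [0.3,0,0,-0.04,0,0,0],
    [0.3,0,0,-0.05,0,0,0],
    [0.3,0,0,-0.05,0,0,0],
    [0.3,0,0,-0.05,0,0,0],
    [0.3,0,0,-0.05,0,0,0],
    [0.3,0,0,-0.1,0,0,0],
    [0.3,0,0,-0.1,0,0,0],
    [0.3,0,0,0,0,0,0]
  ]
}}

```text
time: 14.42
ee_pos: [0.6314, 0.1598, 0.19]
tool_rot: [0.981, 0.193, 0.001, -0.0]
contact_force: [-0.8, -0.2, -1.3]
gripper_width: 0.0458
grip_force: 12.0
```

```bash
python3 go.py .6312 .1599 .2641
```

```text
t 14.43 pos [0.6314 0.1598 0.19  ] z [ 1.3e-03  3.0e-04 -1.0e+00] F [-0.8 -0.2 -1.3] w 0.0458 g 12.0
yaw x [0.9257 0.3782 0.0013] units [-0.002 -0.002 -1.482]
```

Force is −1.3 N, which is the cover's weight alone.

Emit:
{"fn": "apply_moves", "kwargs": {
  "plan": [
    [0.3,0,0,-0.1,0,0,0],
    [0.3,0,0,-0.2,0,0,0],
    [0.3,0,0,-0.25,0,0,0],
    [0.3,0,0,-0.25,0,0,0],
    [0.3,0,0,-0.25,0,0,0],
    [0.3,0,0,-0.2,0,0,0],
    [0.3,0,0,-0.15,0,0,0],
    [0.3,0,0,-0.08,0,0,0],
    [0.3,0,0,0,0,0,0],
    [0.3,0,0,0,0,0,0],
    [0.3,0,0,0,0,0,0]
  ]
}}

```text
time: 15.8
ee_pos: [0.6311, 0.1597, 0.2626]
tool_rot: [0.981, 0.193, -0.0, 0.0]
contact_force: [0.6, 0.2, -1.8]
gripper_width: 0.0456
grip_force: 12.0
```

```bash
python3 go.py .6312 .1599 .2641; python3 - <<'E'
from station import bot
import cv2,numpy as np
from h import *
for n in("side",):
    c=bot.capture(n); cv2.imwrite("pics/side3.png",c["pixels"][:,:,::-1])
    P=pts(c)
    for a,b,r,t in((.06,.079,.05,"flange"),(.09,.137,.02,"stem"),(.172,.19,.06,"coverdisc")): 
        q=ring(P,(.631,.16),r,a,b);print(t,circ(q),(q[:,2].max()*1000).round(1) if len(q) else "")
E
```

```text
t 15.8 pos [0.6311 0.1597 0.2626] z [-9.e-04 -2.e-04 -1.e+00] F [ 0.6  0.2 -1.8] w 0.0456 g 12.0
yaw x [ 9.258e-01  3.781e-01 -9.000e-04] units [ 0.003 -0.002 -0.031]
flange [630.7 160.   41.3  74.5 659. ] 78.9
stem [629.6 161.7   7.8 112.4 103. ] 133.9
coverdisc [629.8 160.4  46.5 179.5 636. ] 189.9
```

View pics/side3.png

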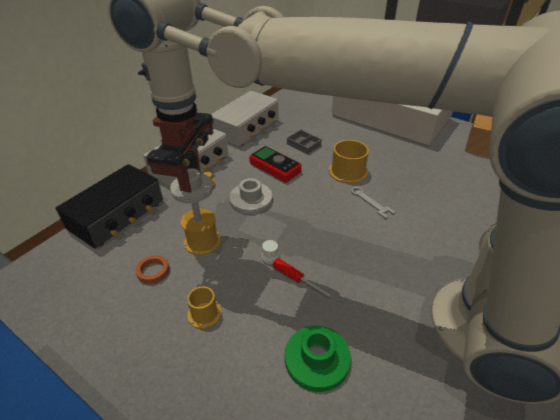

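The cover hangs level at (190,187). The lid sits flat on can B at (200,225), with its flange top at 75 mm as expected, and nothing else has moved.

```bash
python3 -c "
from station import bot
print(bot.job_done())"
```

```text
the job is handed in; nothing more can be done
None
```

The job is handed in: the lid is fully home on can B, and the gripper is holding the cover level about 10 cm straight above where it sat, with nothing else on the bench seen to have moved.

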